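Take the collet rack off its keyhole studs

TASK

Two tool racks hang by keyhole slots on the low peg board. Take down the dark wooden rack with the chrome collets: slide it straight up along its slots until the stud heads sit in the wide openings, draw it forward off the studs, and stand it upright in the middle of the green mat, setting it down without dropping it. Leave the yellow rack of screwdriver bits hanging where it is.

Things in the scene. Friction and masses are not known exactly. Their poses are not given: they have to be found in the camera images.
- collet_rack_mid (a point): Centre of the 0.25-0.6 kg dark wooden rack, on its 24x24 mm black grip post, 50 mm above the flat underside. x forward off the panel, z up. Block 76 (x) by 150 (y) mm. Heights over underside: block 30, chrome collets 46, post top 98 (pinch across y at 80). Back plate 100 high, rear face at x -42. Hangs with underside 60 mm up; raised 34 mm, stud heads are centred in the wide openings, 8 mm spare
- bit_rack_mid (a point): The same point of the other rack, to be left hanging: same shape, size and black post, but a yellow block holding dark screwdriver bits with red collars. It hangs 240 mm beside the collet rack, left or right.
- panel: Low brown peg board, fixed, 560 mm wide, top at 180 mm. Origin: foot of its front face, mid-width, at bench height; x out of that face (racks hang there, on the side away from the robot), y along it, z up. Brass studs 145 mm up, two per rack 90 mm apart: neck 8 mm thick, 6 long, head 22 mm across, 5 thick; a raised rack is clear once 11 mm forward. Rack keyholes: 14 mm slot above a 38 mm opening.
- mat_mid (a point): Middle of the top of the green mat, a flat sheet 180 mm (x) by 240 mm (y) and 4 mm thick, fixed on the bench in front of the panel. z up.
Mind the look-alikes: they are no part of the job. What is meant by the part that bears collet_rack_mid is not blue or pink, and is the larger of those in its own colour.

How it is judged (in metres and radians):
On the way, in this order (a step that is already met when the one before it is completed fails the run):
1. the collet rack is slid up along its slots, still at the panel, until the stud heads are in the wide openings (z of collet_rack_mid in the frame of panel between 0.132 and 0.162 m and x of collet_rack_mid in the frame of panel below 0.053 m).
2. the rack has come forward clear of the studs (x of collet_rack_mid in the frame of panel above 0.06 m).
At the end, for the whole second after the job is handed in: The collet rack stands upright (within 6 degrees) and at rest with its underside on the green mat, its middle within 40 mm of the mat's middle, at any yaw; the bit rack still hangs within 25 mm of where it was (horizontal distance between collet_rack_mid and mat_mid below 0.04 m and z of collet_rack_mid in the frame of mat_mid between 0.044 and 0.056 m and angle between collet_rack_mid's own z axis and vertical below 0.1 rad and linear speed of collet_rack below 0.02 m/s and distance of bit_rack_mid from where it was at the start of the episode below 0.025 m); the robot touches nothing.
It fails at once if the yellow bit rack is taken down or pushed more than 25 mm from its place (distance of bit_rack_mid from where it was at the start of the episode above 0.025 m).
It fails at once if the collet rack is dropped (falls faster than 0.6 m/s, about 18 mm, with no finger on it) (linear speed of collet_rack above 0.6 m/s and contact force between the fingers and collet_rack below 0.2 N).
It also fails if it takes over 40 s, if anything falls off the work surface, if the arm or the gripper's body presses on something with over 40 N, if the wrist force passes 120 N, or if a joint passes its speed limit or range.

ROBOT

A 7-joint arm with a two-finger parallel gripper is mounted at the origin on the work surface. World frame = base frame: x ahead of the robot, y to its left, z up, the work surface at z = 0. Lengths are in mm, angles in rad, forces in N, time in s.
With the tool pointing down it reaches from about 425 to 875 mm from the base axis. Payload 8.4 kg.
Tool frame: the origin (TCP) lies midway between the tips of the shut fingers; the grasp point (between the pads) lies robot.grasp_offset behind it (robot.grasp_offset is the distance from the TCP to the grasp point, in mm); y points along the fingers, x is the direction in which the jaws open and shut, and the axes are right-handed (so a half turn about y gives the same grasp; the last joint's range is limited). The gripper opens to 85 mm and grips with 20 to 120 N. Pads are 22 mm wide; open, the fingers measure 114 mm over their backs; the gripper's body (76 mm by 85 mm) begins 54 mm behind the grasp point. The pads swing forward as they close: fully open they stand 13 mm farther back than shut.
Start: joints at [1.185, 0.333, 0.04, 1.465, -0.013, 1.343, -0.059], TCP at [183.853, -623.428, 231.308] pointing down, gripper open.
Joint ranges: [-2.58, 2.58], [-0.38, 2.09], [-1.3, 1.39], [0.25, 2.4], [-1.5, 4.64], [0.08, 2.09], [-2.65, 2.65]. Speed limits (rad/s): [2.22, 2.22, 2.79, 2.79, 3.14, 3.14, 3.14].

INTERFACE

Orientations are given as a unit quaternion [w, x, y, z].
In Python, from rig import robot gives the robot as it stands.
- The arm moves only by the tool servo_tool, never from a script. Its argument "commands" is one flat list of numbers, 7 for each row, row after row: the opening, from -1 (shut) to 1 (fully open), then the shift along the tool's x, y, z in units of 40 mm (1.0 is 40 mm), then the turn, a rotation vector about the tool's x, y, z in units of 6 degrees (1.0 is 6 degrees). A call has exactly 5 rows; each row is the pose to reach, as a shift and turn from the pose commanded when the call began, along the tool's axes at that moment; what a row does not reach only later rows make up. A row lasts 1/12 s, in which the tool goes at most 41.7 mm and 7.16 degrees, less where a joint would pass 70% of its speed; a pose out of reach is approached as far as the arm can. A call with a gripper value outside its range is refused whole. The fingers move at their own pace and stop on an object; the grip force is fixed at half the most. Time passes only in rows, so rows that repeat a pose let the fingers close, or fill a call up. It gives the time, the measured TCP pose, the force and the opening at its end, in the units of the state.
- robot.get_state(): the state, without advancing time (a new reading comes with each control period).
- robot.camera(name): name is "scene" or "top" or "wrist"; returns the picture (480x640x3 uint8, red, green, blue); there is no depth.
- robot.camera_params(name): a dict with "fovy" (degrees; the focal length in pixels is half the picture's height over the tangent of half this angle, whatever the lens; pixels are square), "cx", "cy" (the principal point, pixels), "rvec" (rotation vector, rad) and "tvec" (3), from world to camera coordinates, as OpenCV has them. Camera axes: x right, y down, z forward; pixel columns grow to the right and rows downward; lengths in mm; the calibration is good to about 2 mm. The wrist camera is an equidistant fisheye: a pixel r from the principal point sees the ray r / f radians off the axis. A picture is of the moment at which its call begins: read the wrist's pose just before it. camera_params takes no time and is no camera call; for the wrist camera it gives the pose at the moment of the call.
- robot.sign_off(): hands the job in, once; it reports no verdict.
Trained networks look in the newest picture that a camera, given by its name, has taken for a name from the list of things; names that differ only in an ending like _2 or _b are one class to them, and where a whole thing is asked for, a point or a joint stands for the part that bears it (a point fixed in the world has none). Each returns a list of dicts, best first, with "score" (0 to 1); they miss things now and then, are a little off and sometimes report something else, mostly with a low value. They report only what shows in the picture. A call takes as long as a camera call. They do not tell look-alikes from the thing itself.
- robot.search_frame(camera, label): "position" ([x, y, z] in mm, in world coordinates, good to about 4 mm: the middle of the surface that is visible of it).
The state is a dict: "time_s": time; "qpos": joint angles; "dq": joint speeds; "joint_torque": joint torques, N m; "ee_pos": TCP position; "tcp_rot": TCP orientation; "ft_force": force on the tool from outside, world axes, zero at the start; "ft_torque": the same for the moment, N m; "finger_gap": finger opening in mm.
Only numpy, scipy, OpenCV 4.12 (cv2) and the standard library are available. Lean on these libraries where they do the work, as an engineer would, in place of code of your own. Each camera call takes 0.05 s, during which the arm holds its last target.

## Working session

There is one attempt and no reset: what is moved stays moved. The work goes in short steps, Python scripts to look and compute and a tool call to move; the robot and the scene stay as the last step left them, time stands still between calls to the robot, and variables do not carry over. Pictures are saved under pics/ and viewed, and the job is handed in when it is done.

Besides the shell and the picture viewer there is one more tool, called after "Request:" as name(argument=value, ...) on one line, values as JSON. servo_tool: Moves the arm, as the interface text tells. Its arguments: {"type":"object","properties":{"commands":{"type":"array","items":{"type":"number"}}},"required":["commands"]}

```bash
mkdir -p pics; ls; python3 - <<'E'
from rig import robot
import cv2
s=robot.get_state();print(s)
print(robot.grasp_offset)
for n in ["scene","top"]:
    im=robot.camera(n);cv2.imwrite(f"pics/{n}0.png",im[:,:,::-1])
    print(n,robot.camera_params(n))
    for l in ["collet_rack_mid","bit_rack_mid","panel","mat_mid"]:
        print(l,[( [round(float(v)) for v in d["position"]],round(d["score"],2)) for d in robot.search_frame(n,l)])
E
```

```text
pics
{'time_s': 0.0, 'qpos': array([ 1.18480675,  0.33393078,  0.03988714,  1.46631236, -0.01339672,
        1.34326753, -0.0584816 ]), 'dq': array([-9.61595816e-05,  8.06415742e-04, -2.89812690e-04, -1.02420504e-03,
       -2.14914053e-03, -1.28169887e-04,  1.10484193e-03]), 'joint_torque': array([-1.68483315e-03, -6.58561993e+01,  1.36464603e+00, -4.05585194e+01,
        1.67446851e-02,  1.24195646e-02,  2.13382276e-05]), 'ee_pos': array([ 183.69963047, -623.01771844,  230.38848524]), 'tcp_rot': array([ 0.56663237, -0.56600294,  0.42391138, -0.42292738]), 'ft_force': array([ 0.6752042 , -0.65391897,  0.23081431]), 'ft_torque': array([ 0.03178937, -0.08848543, -0.01945522]), 'finger_gap': 85.28877114699596}
18.700000000000003
scene {'fovy': 49.66936170255748, 'cx': 325.44514072434475, 'cy': 245.35923224748242, 'rvec': array([ 2.00495166,  1.85238873, -0.47335635]), 'tvec': array([-141.97685603, -441.30885267, 1555.62285105])}
collet_rack_mid [([307, -195, 29], 0.96), ([470, 366, 41], 0.95), ([477, 59, 96], 0.62), ([808, 277, 31], 0.56)]
bit_rack_mid [([512, -169, 87], 0.91)]
panel [([455, -72, 137], 0.69)]
mat_mid []
top {'fovy': 44.39673838231248, 'cx': 327.169309250335, 'cy': 244.58515874303365, 'rvec': array([ 2.11714196, -2.15282436,  0.17768658]), 'tvec': array([  85.15021478,  549.58148326, 1397.13465637])}
collet_rack_mid [([451, 375, 31], 0.88), ([478, 62, 92], 0.69), ([782, 276, 37], 0.59), ([298, -199, 19], 0.56)]
bit_rack_mid [([519, -164, 91], 0.7), ([655, 13, 7], 0.22)]
panel [([415, -66, 20], 0.97)]
mat_mid [([656, 15, 4], 0.8)]
```

View pics/scene0.png

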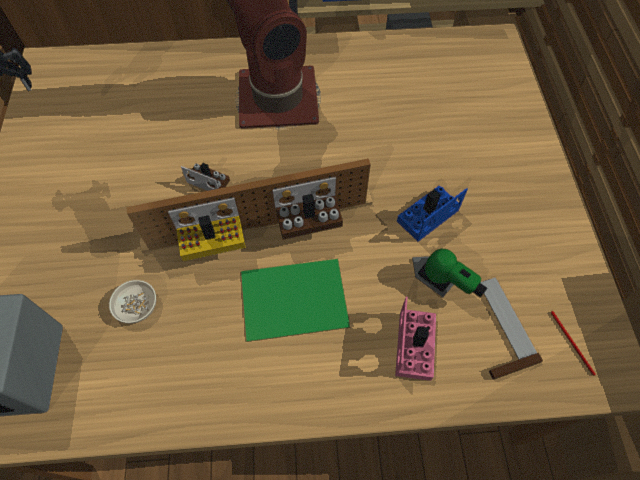

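View pics/top0.png

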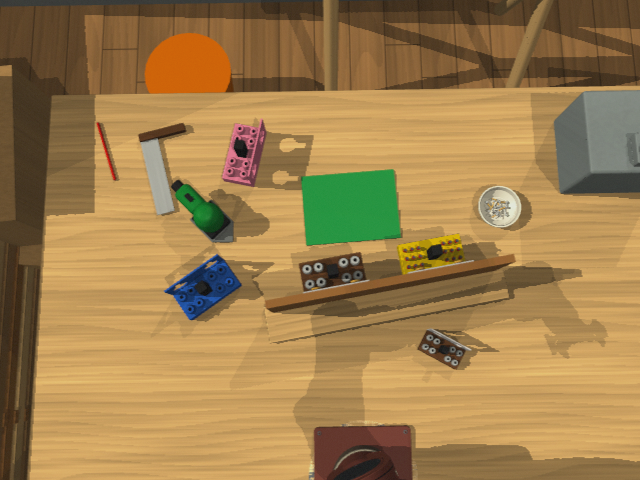

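The candidates in the scene picture are:
- the pink rack at (418,340)
- the blue rack at (432,210)
- the small brown rack lying behind the panel at (205,177)
- the dark brown rack hanging at (307,207)

The hanging one fits: it is not blue or pink, it is the larger of the two brown ones, and it hangs 240 mm beside the yellow rack. I'll confirm in a crop.

```bash
python3 - <<'E'
import cv2
a=cv2.imread("pics/scene0.png")[140:270,120:390]
b=cv2.imread("pics/top0.png")[225:375,255:525]
cv2.imwrite("pics/cs.png",cv2.resize(a,None,fx=2.96,fy=2.96,interpolation=cv2.INTER_CUBIC))
cv2.imwrite("pics/ct.png",cv2.resize(b,None,fx=2.96,fy=2.96,interpolation=cv2.INTER_CUBIC))
E
```

```text
(no output)
```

View pics/cs.png

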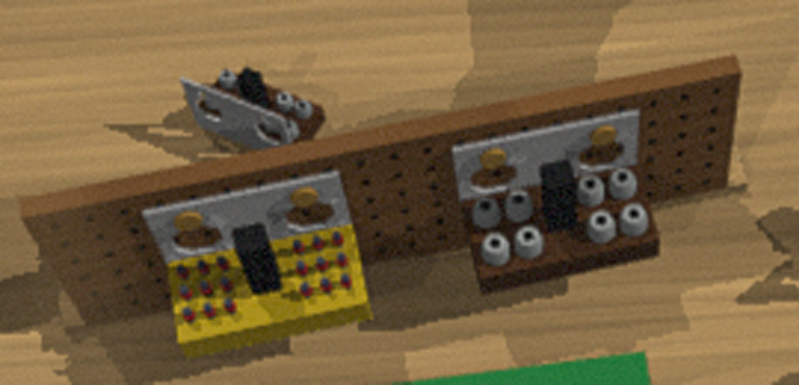

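View pics/ct.png

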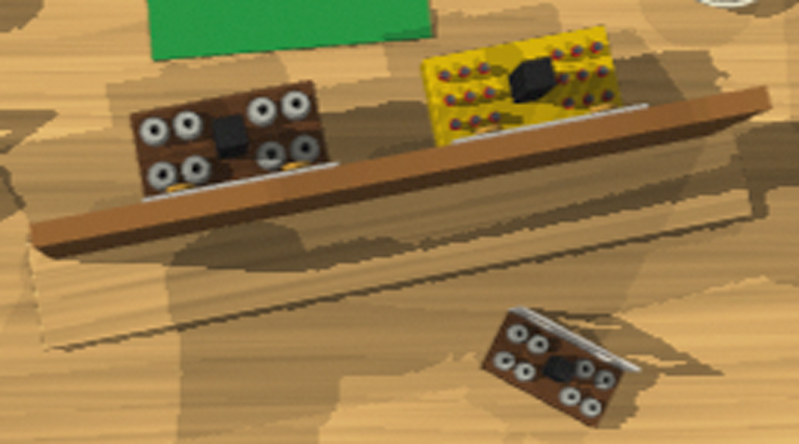

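The crop confirms it: the dark hanging rack with chrome collets has its post at about (334,268) in the top view and (308,196) in the scene view. The small brown one lies unhung behind the panel.

```bash
cat > h.py <<'E'
import numpy as np,cv2
from rig import robot
def ray(cam,uv,z):
    p=robot.camera_params(cam);R=cv2.Rodrigues(np.array(p["rvec"]))[0];t=np.array(p["tvec"])
    f=240/np.tan(np.radians(p["fovy"])/2)
    d=np.array([(uv[0]-p["cx"])/f,(uv[1]-p["cy"])/f,1.]);
    if cam=="wrist":
        r=np.hypot(*d[:2]);d=np.array([*(d[:2]/max(r,1e-9)*np.sin(r)),np.cos(r)])
    o=-R.T@t;d=R.T@d
    return o+d*(z-o[2])/d[2]
E
python3 - <<'E'
from h import *
np.set_printoptions(suppress=True,precision=1)
k=2.963
T=lambda x,y:(255+x/k-.3,225+y/k-.3)
S=lambda x,y:(120+x/k-.3,140+y/k-.3)
for n,uv,z in [("panelL",T(33,225),180),("panelR",T(765,88),180),("blockFL",T(132,115),90),("blockFR",T(313,82),90),("blockBL",T(143,198),160),("plR",T(338,164),160),("posttop",T(229,130),158),("yposttop",T(532,73),158)]:
    print("top",n,ray("top",uv,z))
for n,uv,z in [("panelL",S(22,215),180),("panelR",S(740,72),180),("posttop",S(557,167),158),("yposttop",S(251,229),158),("plL",S(455,147),160),("plR",S(638,112),160)]:
    print("scene",n,ray("scene",uv,z))
im=robot.camera("top").astype(int)
g=((im[:,:,1]>im[:,:,0]+40)&(im[:,:,1]>im[:,:,2]+40)).astype(np.uint8)
n,l,st,c=cv2.connectedComponentsWithStats(g)
for i in range(1,n):
    if st[i,4]>500: print(st[i],c[i],ray("top",c[i],4))
s=robot.get_state()["tcp_rot"]
from scipy.spatial.transform import Rotation as Ro
print(Ro.from_quat(np.roll(s,-1)).as_matrix())
E
```

```text
top panelL [406.4 212.4 180. ]
top panelR [ 499.5 -334.7  180. ]
top blockFL [499.3 142.8  90. ]
top blockFR [523.5  -2.3  90. ]
top blockBL [426.8 131.8 160. ]
top plR [449.9 -15.4 160. ]
top posttop [477.4  66.2 158. ]
top yposttop [ 517.2 -165.2  158. ]
scene panelL [ 495.1 -337.4  180. ]
scene panelR [403.9 212.6 180. ]
scene posttop [467.9  63.3 158. ]
scene yposttop [ 506.5 -171.8  158. ]
scene plL [444.3 -15.  160. ]
scene plR [421.8 130.6 160. ]
[ 301  169  100   76 6452] [350.1 206.9] [654.4  15.8   4. ]
[175 184  44  46 926] [197.8 207.2] [660.2 404.5   4. ]
[[ 0.3 -0.   1. ]
 [-1.   0.   0.3]
 [-0.  -1.  -0. ]]
```

```bash
cat >> h.py <<'E'
from scipy.spatial.transform import Rotation as Ro
YAW=9.5
def Rt(yaw=YAW):
    c,s=np.cos(np.radians(yaw)),np.sin(np.radians(yaw))
    return np.array([[s,-c,0],[0,0,-1],[c,s,0]]).T   # columns x,y,z
def plan(targets,yaw=YAW,p0=None,R0=None):
    np.set_printoptions(suppress=True,precision=3)
    st=robot.get_state()
    p=st["ee_pos"] if p0 is None else np.array(p0); R=Ro.from_quat(np.roll(st["tcp_rot"],-1)).as_matrix() if R0 is None else R0
    for t in targets:
        print("units",R.T@(np.array(t)-p)/40,"turn",np.degrees(Ro.from_matrix(R.T@Rt(yaw)).as_rotvec())/6)
    print("t",st["time_s"],"p",p,"gap",st["finger_gap"],"F",st["ft_force"]); 
E
python3 - <<'E'
from h import *
R=Ro.from_quat(np.roll(robot.get_state()["tcp_rot"],-1)).as_matrix();print(R)
plan([(380,-350,300),(473,64,290)])
E
```

```text
[[ 2.82879717e-01 -5.65884848e-05  9.59155390e-01]
 [-9.59155388e-01  7.06579542e-05  2.82879721e-01]
 [-8.37796924e-05 -9.99999996e-01 -3.42894480e-05]]
units [-5.169 -1.718  6.637] turn [ 0.     1.155 -0.001]
units [-14.439  -1.467  11.795] turn [ 0.     1.155 -0.001]
t 0.55 p [ 183.846 -623.416  231.278] gap 85.35838995838552 F [ 1.53   0.478 -0.55 ]
```

Request:
servo_tool(commands=[1,-0.6,-0.2,0.75,0,0.25,0,1,-1.2,-0.4,1.5,0,0.5,0,1,-1.8,-0.7,2.25,0,0.75,0,1,-2.4,-1.0,3.0,0,1.0,0,1,-3.0,-1.3,3.8,0,1.155,0])

```text
time_s: 0.97
ee_pos: [296.0, -463.9, 283.9]
tcp_rot: [-0.539, 0.539, -0.457, 0.458]
ft_force: [1.3, -1.0, 0.5]
finger_gap: 85.5
```

```bash
python3 - <<'E'
from h import *
plan([(380,-350,300),(473,64,290)])
E
```

```text
units [-2.468 -0.403  2.535] turn [ 0.002 -0.02   0.003]
units [-12.301  -0.157   6.516] turn [ 0.002 -0.02   0.003]
t 0.9667 p [ 296.026 -463.938  283.919] gap 85.46730114504187 F [ 1.3   -1.046  0.542]
```

Request:
servo_tool(commands=[1,-0.8,-0.1,0.6,0,0,0,1,-1.6,-0.2,1.2,0,0,0,1,-2.4,-0.2,1.8,0,0,0,1,-3.2,-0.2,2.4,0,0,0,1,-4.0,-0.2,3.0,0,0,0])

```text
time_s: 1.38
ee_pos: [388.1, -285.9, 291.7]
tcp_rot: [-0.54, 0.54, -0.457, 0.457]
ft_force: [0.2, 0.7, -0.7]
finger_gap: 85.1
```

Request:
servo_tool(commands=[1,-0.9,0,0.4,0,0,0,1,-1.8,0,0.8,0,0,0,1,-2.7,0,1.2,0,0,0,1,-3.6,0,1.6,0,0,0,1,-4.5,0,2.0,0,0,0])

```text
time_s: 1.8
ee_pos: [436.8, -95.1, 291.6]
tcp_rot: [0.54, -0.54, 0.457, -0.457]
ft_force: [0.8, -0.9, 0.2]
finger_gap: 85.4
```

```bash
python3 - <<'E'
from h import *
plan([(473,64,290)])
E
```

```text
units [-3.775  0.039  1.548] turn [-0.006 -0.001  0.007]
t 1.8 p [436.836 -95.142 291.645] gap 85.38762224947592 F [ 0.826 -0.941  0.237]
```

Request:
servo_tool(commands=[1,-0.9,0,0.4,0,0,0,1,-1.8,0,0.8,0,0,0,1,-2.7,0,1.2,0,0,0,1,-3.6,0,1.4,0,0,0,1,-3.7,0,1.5,0,0,0])

```text
time_s: 2.22
ee_pos: [471.0, 66.2, 291.9]
tcp_rot: [0.542, -0.541, 0.455, -0.454]
ft_force: [-0.5, 0.1, -0.6]
finger_gap: 85.4
```

```bash
python3 - <<'E'
from h import *
im=robot.camera("wrist");cv2.imwrite("pics/w1.png",im[:,:,::-1]);im=robot.camera("top");cv2.imwrite("pics/t1.png",im[:,:,::-1])
print(robot.camera_params("wrist"))
plan([(473,64,290)])
for l in ["collet_rack_mid","bit_rack_mid"]:
        print(l,[( [round(float(v)) for v in d["position"]],round(d["score"],2)) for d in robot.search_frame("wrist",l)])
E
```

```text
{'fovy': 65.70646984690485, 'cx': 324.5196539852488, 'cy': 235.41492479592387, 'rvec': array([-2.21142018,  1.86466106,  0.28899381]), 'tvec': array([-19.13779132, 394.78421425, 582.32620594])}
units [-0.075  0.037  0.048] turn [-0.004  0.04  -0.001]
t 2.3167 p [471.61   60.732 291.484] gap 85.31753548416165 F [ 0.458 -0.745 -0.472]
collet_rack_mid [([473, 64, 95], 0.82), ([462, 362, 37], 0.79), ([319, -200, 29], 0.68)]
bit_rack_mid [([511, -157, 89], 0.86), ([640, 10, 6], 0.59)]
```

View pics/w1.png

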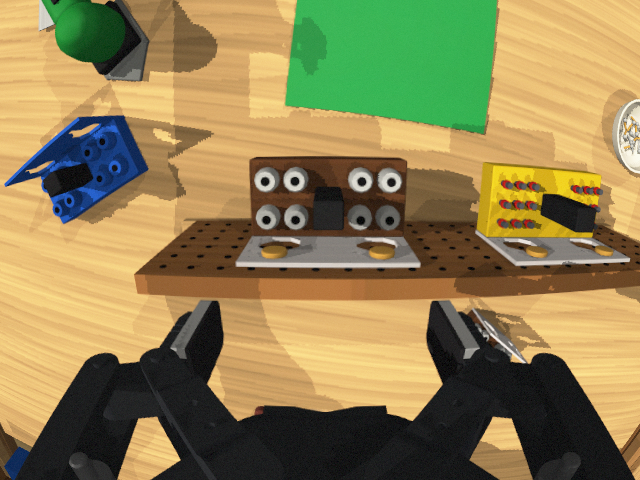

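```bash
python3 - <<'E'
from h import *
a=cv2.imread("pics/w1.png")[150:280,230:430]
a=cv2.convertScaleAbs(a,alpha=2,beta=20)
cv2.imwrite("pics/cw.png",cv2.resize(a,None,fx=4,fy=4,interpolation=cv2.INTER_CUBIC))
p=robot.camera_params("wrist");R=cv2.Rodrigues(p["rvec"])[0];print(-R.T@p["tvec"])
for n,uv,z in [("plL",(247,237),160),("plR",(411,238),160),("pLbot",(237,264),160),("pRbot",(419,266),160)]: print(n,ray("wrist",uv,z))
E
```

```text
[547.82797285  71.09138022 435.26209207]
plL [450.09057701 116.78588009 160.        ]
plR [470.54582229 -11.43817323 160.        ]
pLbot [425.66441977 122.86502892 160.        ]
pRbot [448.18397868 -23.97417139 160.        ]
```

View pics/cw.png

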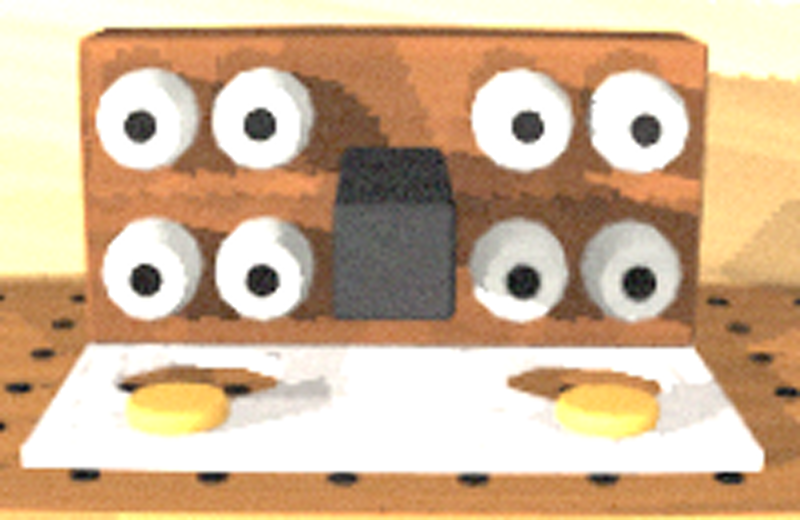

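```bash
python3 - <<'E'
from h import *
np.set_printoptions(suppress=True,precision=1)
pp=robot.get_state()["ee_pos"]
P=ray("wrist",(0,0),158)
im=robot.camera("wrist");cv2.imwrite("pics/w2.png",im[:,:,::-1])
p=robot.get_state()["ee_pos"];print(pp,p)
a=cv2.convertScaleAbs(im[150:280,230:430,::-1],alpha=2,beta=20)
cv2.imwrite("pics/cw2.png",cv2.resize(a,None,fx=4,fy=4,interpolation=cv2.INTER_CUBIC))
print(robot.camera_params("wrist"))
E
```

```text
[471.5  57.7 291.2] [471.5  57.2 291.2]
{'fovy': 65.70646984690485, 'cx': 324.5196539852488, 'cy': 235.41492479592387, 'rvec': array([-2.2,  1.9,  0.3]), 'tvec': array([-19.8, 394. , 582.2])}
```

View pics/cw2.png

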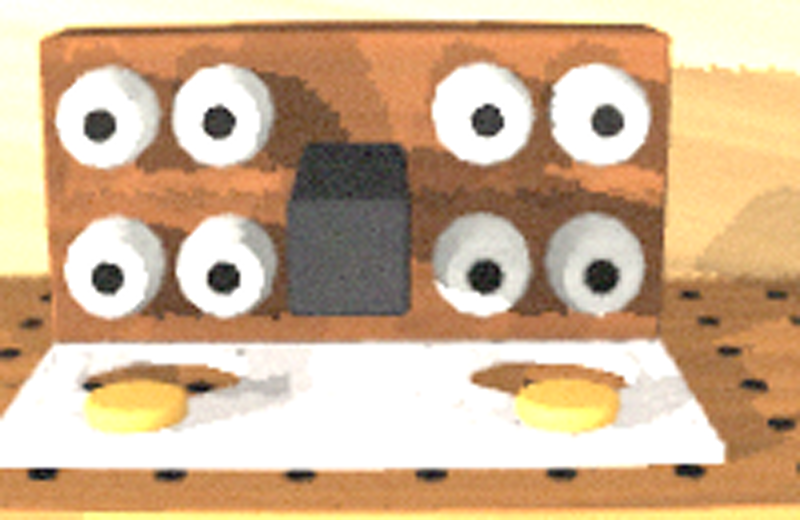

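```bash
python3 - <<'E'
from h import *
np.set_printoptions(suppress=True,precision=1)
k=lambda x,y:(230+x/4-.4,150+y/4-.4)
c=[ray("wrist",k(*q),158) for q in [(288,200),(409,200),(409,315),(288,315)]]
print(np.array(c),np.mean(c,0))
d=c[1]-c[0];print(np.degrees(np.arctan2(d[0],-d[1])))
a,b=ray("wrist",k(5,464),160),ray("wrist",k(724,460),160);d=b-a;print(a,b,np.degrees(np.arctan2(d[0],-d[1])))
plan([(473,63.5,290),(473,63.5,121.5)])
E
```

```text
[[486.2  78.  158. ]
 [490.   55.2 158. ]
 [467.4  51.3 158. ]
 [463.6  74.6 158. ]] [476.8  64.8 158. ]
9.289073089121908
[423.4 127.5 160. ] [448.2 -17.1 160. ] 9.74296728785427
units [-0.148  0.03   0.063] turn [ 0.003 -0.019  0.004]
units [-0.15   4.242  0.064] turn [ 0.003 -0.019  0.004]
t 2.4667 p [471.486  57.232 291.198] gap 85.48005820619538 F [ 0.66  -0.506 -0.008]
```

Request:
servo_tool(commands=[1,-0.18,0,0.12,0,0,0,1,-0.18,0.7,0.12,0,0,0,1,-0.18,1.4,0.12,0,0,0,1,-0.18,2.1,0.12,0,0,0,1,-0.18,2.5,0.12,0,0,0])

```text
time_s: 2.88
ee_pos: [474.1, 65.9, 188.6]
tcp_rot: [-0.539, 0.54, -0.458, 0.457]
ft_force: [-0.1, 0.2, -0.4]
finger_gap: 85.1
```

```bash
python3 - <<'E'
from h import *
im=robot.camera("wrist");cv2.imwrite("pics/w3.png",im[:,:,::-1])
plan([(475,65,120)])
E
```

```text
units [0.024 1.662 0.058] turn [ 0.054 -0.017 -0.007]
t 2.9333 p [472.935  65.589 186.506] gap 85.319211474197 F [-2.911 -0.6   -3.079]
```

View pics/w3.png

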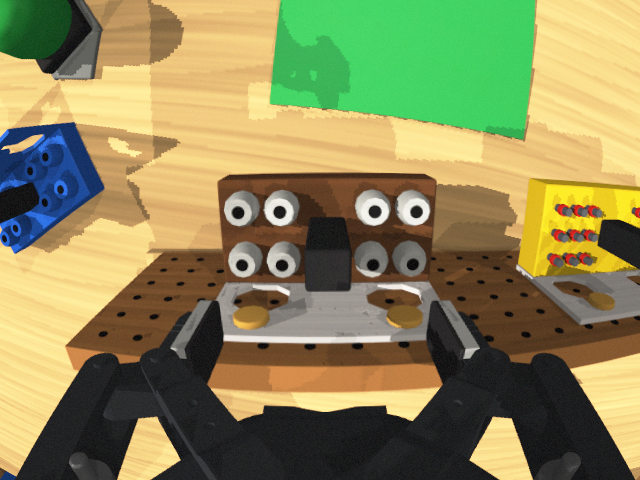

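```bash
python3 - <<'E'
from h import *
robot.camera("top");robot.camera("top")
plan([(475,65,120)])
E
```

```text
units [0.032 1.768 0.009] turn [ 0.02  -0.011 -0.005]
t 3.0333 p [474.572  66.18  190.727] gap 85.30062689195678 F [0.702 1.168 0.508]
```

Request:
servo_tool(commands=[1,0.02,0.5,0.01,0,0,0,1,0.02,1.0,0.01,0,0,0,1,0.02,1.4,0.01,0,0,0,1,0.02,1.7,0.01,0,0,0,1,0.02,1.77,0.01,0,0,0])

```text
time_s: 3.45
ee_pos: [475.6, 65.7, 120.0]
tcp_rot: [-0.539, 0.54, -0.457, 0.457]
ft_force: [0.1, -0.7, -0.5]
finger_gap: 85.3
```

```bash
python3 - <<'E'
from h import *
im=robot.camera("wrist");cv2.imwrite("pics/w4.png",im[:,:,::-1])
im=robot.camera("scene");cv2.imwrite("pics/s4.png",cv2.resize(im[130:290,120:390,::-1],None,fx=2.9,fy=2.9))
plan([(475,65,120)])
E
```

```text
units [ 0.02   0.027 -0.029] turn [-0.003 -0.003 -0.002]
t 3.55 p [476.005  65.978 121.092] gap 85.78890899854038 F [-0.069 -0.375  0.794]
```

View pics/w4.png

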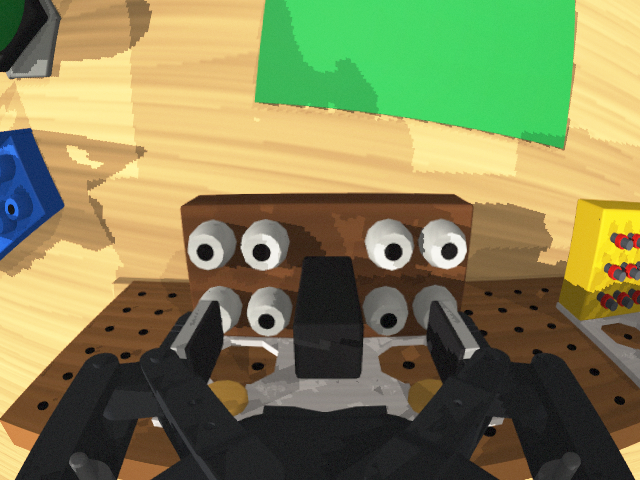

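View pics/s4.png

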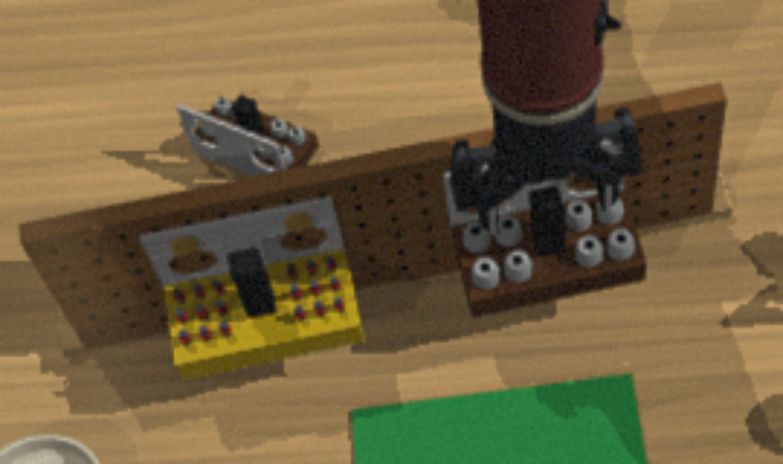

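The fingers straddle the post (wrist picture: post at about x 328, pads at about 200 and 450). I'll close them next.

Request:
servo_tool(commands=[-1,0,0,0,0,0,0,-1,0,0,0,0,0,0,-1,0,0,0,0,0,0,-1,0,0,0,0,0,0,-1,0,0,0,0,0,0])

```text
time_s: 3.97
ee_pos: [475.9, 65.9, 120.9]
tcp_rot: [0.54, -0.54, 0.457, -0.457]
ft_force: [6.1, -10.3, 3.1]
finger_gap: 25.6
```

Request:
servo_tool(commands=[-1,0,0,0,0,0,0,-1,0,0,0,0,0,0,-1,0,0,0,0,0,0,-1,0,0,0,0,0,0,-1,0,0,0,0,0,0])

```text
time_s: 4.38
ee_pos: [476.2, 66.0, 120.9]
tcp_rot: [0.54, -0.539, 0.457, -0.457]
ft_force: [2.7, -1.2, 4.4]
finger_gap: 23.4
```

```bash
python3 - <<'E'
from h import *
im=robot.camera("wrist");cv2.imwrite("pics/w5.png",im[:,:,::-1])
plan([(475,65,120)])
E
```

```text
units [ 0.019  0.023 -0.034] turn [-0.012 -0.001  0.001]
t 4.4333 p [476.219  65.974 120.939] gap 23.62540249942426 F [ 3.27  -1.193  5.057]
```

View pics/w5.png

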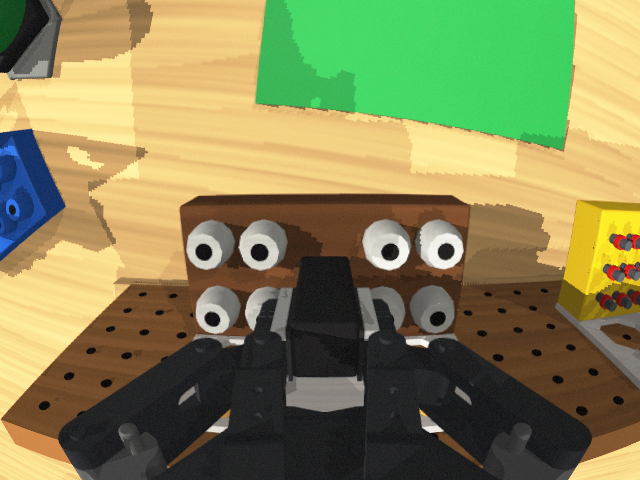

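Gripped, with the gap at 23.6 mm on the 24 mm post. Next I slide it up 34 mm (0.85 units).

Request:
servo_tool(commands=[-1,0,-0.2,0,0,0,0,-1,0,-0.4,0,0,0,0,-1,0,-0.6,0,0,0,0,-1,0,-0.75,0,0,0,0,-1,0,-0.85,0,0,0,0])

```text
time_s: 4.85
ee_pos: [475.3, 66.0, 155.3]
tcp_rot: [-0.54, 0.54, -0.457, 0.457]
ft_force: [1.2, -0.4, -3.8]
finger_gap: 23.3
```

Request:
servo_tool(commands=[-1,0,0,0,0,0,0,-1,0,0,0,0,0,0,-1,0,0,0,0,0,0,-1,0,0,0,0,0,0,-1,0,0,0,0,0,0])

```text
time_s: 5.27
ee_pos: [475.4, 65.9, 154.2]
tcp_rot: [-0.54, 0.54, -0.457, 0.457]
ft_force: [2.1, -0.7, -4.0]
finger_gap: 23.0
```

```bash
python3 - <<'E'
from h import *
im=robot.camera("wrist");cv2.imwrite("pics/w6.png",im[:,:,::-1])
im=robot.camera("scene");cv2.imwrite("pics/s6.png",cv2.resize(im[130:290,120:390,::-1],None,fx=2.9,fy=2.9))
plan([(476.2,66,155)])
E
```

```text
units [ 0.001 -0.019  0.02 ] turn [ 0.005  0.    -0.001]
t 5.3667 p [475.417  65.898 154.253] gap 23.401183957258425 F [ 1.122 -0.193 -4.368]
```

View pics/w6.png

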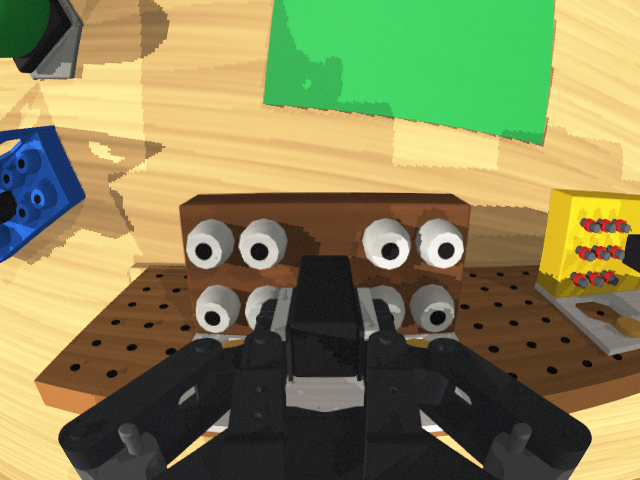

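View pics/s6.png

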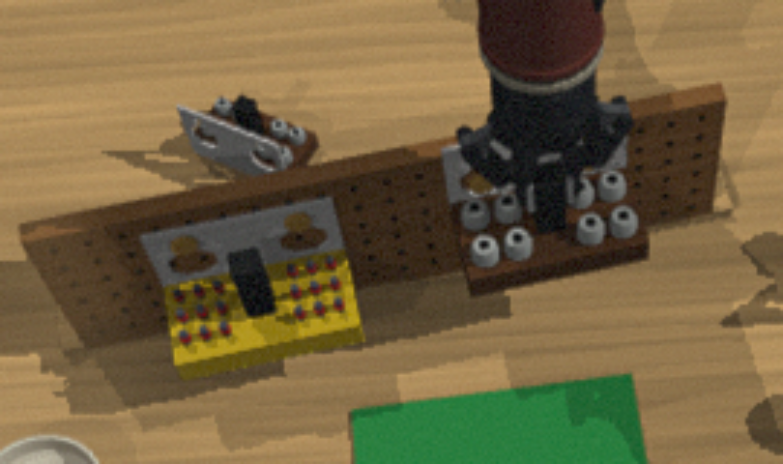

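The rack followed without slipping and is up about 33 mm. The wrist carries about 4.4 N, consistent with its weight, and the visible stud sits in the wide opening. Next I draw it forward along tool z.

Request:
servo_tool(commands=[-1,0,-0.01,0.15,0,0,0,-1,0,-0.01,0.3,0,0,0,-1,0,-0.01,0.45,0,0,0,-1,0,-0.01,0.6,0,0,0,-1,0,-0.01,0.8,0,0,0])

```text
time_s: 5.78
ee_pos: [507.7, 71.4, 154.7]
tcp_rot: [-0.54, 0.54, -0.457, 0.457]
ft_force: [-0.6, -0.6, -4.3]
finger_gap: 23.4
```

```bash
python3 - <<'E'
from h import *
im=robot.camera("scene");cv2.imwrite("pics/s7.png",cv2.resize(im[130:290,120:390,::-1],None,fx=2.9,fy=2.9))
plan([(655,15.5,155),(655,15.5,67)])
E
```

```text
units [ 1.982 -0.001  3.364] turn [-0.009 -0.003 -0.005]
units [1.983 2.199 3.361] turn [-0.009 -0.003 -0.005]
t 5.8333 p [509.234  71.529 154.881] gap 23.05022614851837 F [ 2.556  0.178 -3.73 ]
```

View pics/s7.png

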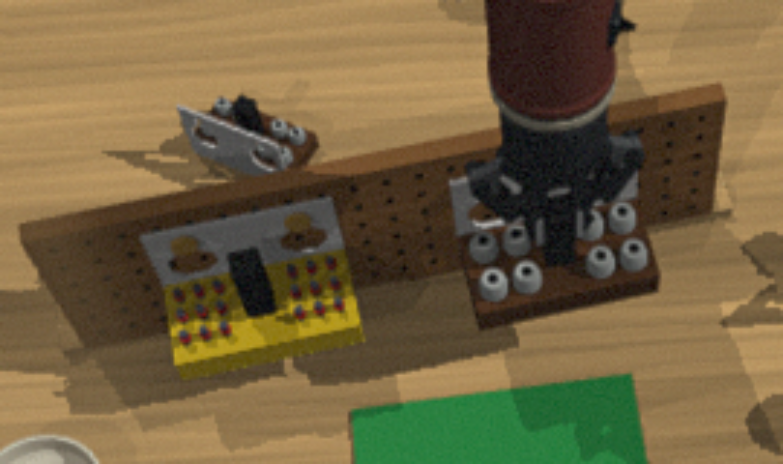

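The rack is off the studs, with wood no longer against the panel. I carry it over the mat.

Request:
servo_tool(commands=[-1,0.1,0,0.6,0,0,0,-1,0.5,0,1.3,0,0,0,-1,1.0,0,2.0,0,0,0,-1,1.5,0,2.7,0,0,0,-1,1.9,0,3.2,0,0,0])

```text
time_s: 6.25
ee_pos: [648.4, 15.6, 154.1]
tcp_rot: [-0.539, 0.539, -0.457, 0.457]
ft_force: [0.4, -0.4, -3.9]
finger_gap: 23.2
```

Request:
servo_tool(commands=[-1,0.08,0.2,0.15,0,0,0,-1,0.08,0.6,0.15,0,0,0,-1,0.08,1.0,0.15,0,0,0,-1,0.08,1.4,0.15,0,0,0,-1,0.08,1.6,0.15,0,0,0])

```text
time_s: 6.67
ee_pos: [651.2, 15.3, 88.2]
tcp_rot: [-0.539, 0.54, -0.458, 0.456]
ft_force: [-0.8, -0.7, -4.2]
finger_gap: 23.5
```

```bash
python3 - <<'E'
from h import *
im=robot.camera("scene");cv2.imwrite("pics/s8.png",cv2.resize(im[130:390,120:480,::-1],None,fx=2.2,fy=2.2))
im=robot.camera("top");cv2.imwrite("pics/t8.png",cv2.resize(im[130:330,220:520,::-1],None,fx=2.6,fy=2.6))
plan([(655,15.5,65)])
E
```

```text
units [0.01  0.597 0.097] turn [ 0.033  0.002 -0.007]
t 6.7667 p [651.207  15.267  88.885] gap 23.27898193148032 F [-1.137  0.176 -3.152]
```

View pics/s8.png

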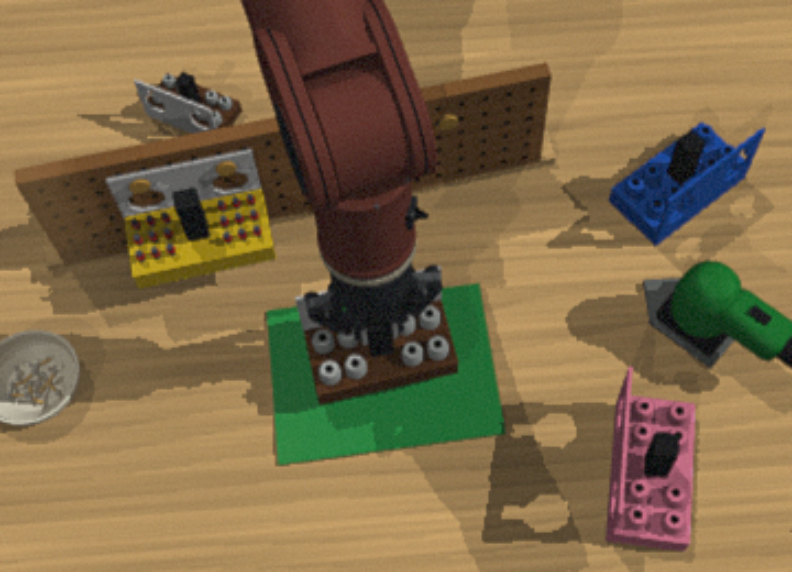

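View pics/t8.png

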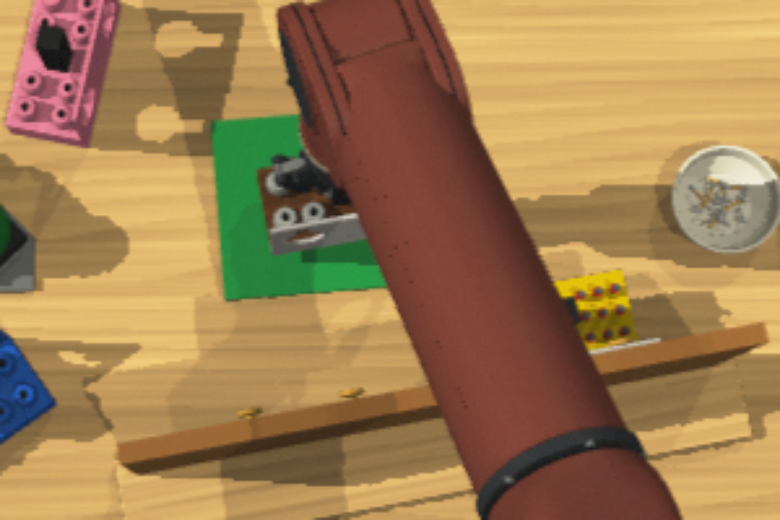

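The rack is level over the mat's middle (scene crop at about (380,340)), and yellow hangs untouched. I lower gently to just above contact.

Request:
servo_tool(commands=[-1,0,0.1,0.08,0,0,0,-1,0,0.2,0.08,0,0,0,-1,0,0.3,0.08,0,0,0,-1,0,0.4,0.08,0,0,0,-1,0,0.5,0.08,0,0,0])

```text
time_s: 7.18
ee_pos: [655.7, 15.8, 70.9]
tcp_rot: [0.54, -0.54, 0.457, -0.457]
ft_force: [-0.5, 0.7, -3.3]
finger_gap: 23.3
```

Request:
servo_tool(commands=[-1,0,0,0,0,0,0,-1,0,0.02,0,0,0,0,-1,0,0.04,0,0,0,0,-1,0,0.06,0,0,0,0,-1,0,0.06,0,0,0,0])

```text
time_s: 7.6
ee_pos: [655.6, 15.8, 68.5]
tcp_rot: [0.54, -0.54, 0.457, -0.457]
ft_force: [0.0, 0.3, -4.6]
finger_gap: 23.5
```

Request:
servo_tool(commands=[-1,0,0.02,0,0,0,0,-1,0,0.04,0,0,0,0,-1,0,0.06,0,0,0,0,-1,0,0.08,0,0,0,0,-1,0,0.08,0,0,0,0])

```text
time_s: 8.02
ee_pos: [655.7, 15.8, 66.4]
tcp_rot: [0.54, -0.54, 0.457, -0.457]
ft_force: [-3.2, -1.7, 5.7]
finger_gap: 23.2
```

```bash
python3 - <<'E'
from h import *
im=robot.camera("wrist");cv2.imwrite("pics/w9.png",im[:,:,::-1])
im=robot.camera("scene");cv2.imwrite("pics/s9.png",cv2.resize(im[130:390,120:480,::-1],None,fx=2.2,fy=2.2))
plan([(655,15.5,65)])
E
```

```text
units [ 0.004  0.034 -0.018] turn [-0.004 -0.002  0.004]
t 8.1167 p [655.682  15.774  66.361] gap 23.19252164089599 F [-5.871 -0.882  5.137]
```

View pics/s9.png

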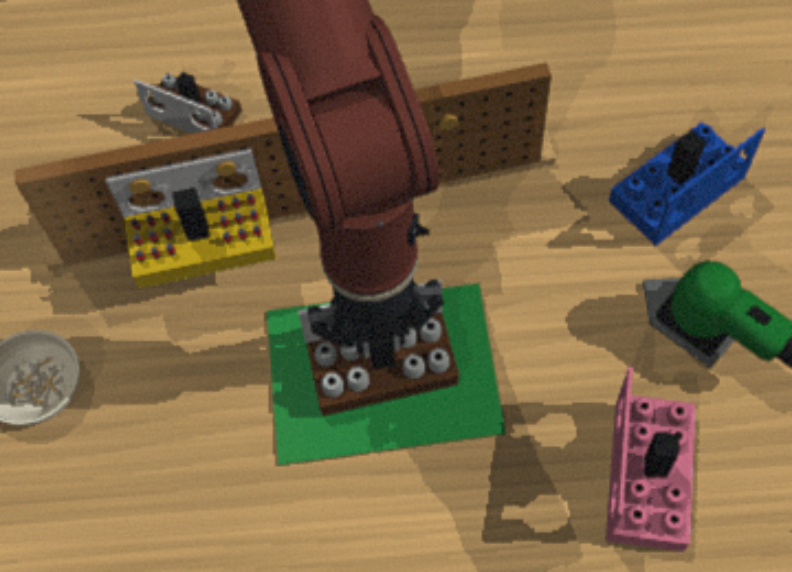

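The rack is down on the mat, with the force reversed to about 5 N upward. I release it.

Request:
servo_tool(commands=[-0.3,0,0,0,0,0,0,-0.1,0,0,0,0,0,0,0.2,0,0,0,0,0,0,0.6,0,0,0,0,0,0,1,0,0,0,0,0,0])

```text
time_s: 8.53
ee_pos: [655.7, 15.9, 65.3]
tcp_rot: [0.54, -0.54, 0.457, -0.457]
ft_force: [-0.4, -0.5, -0.2]
finger_gap: 73.0
```

Request:
servo_tool(commands=[1,0,0,0,0,0,0,1,0,0,0,0,0,0,1,0,0,0,0,0,0,1,0,0,0,0,0,0,1,0,0,0,0,0,0])

```text
time_s: 8.95
ee_pos: [655.5, 15.8, 65.3]
tcp_rot: [0.54, -0.54, 0.457, -0.457]
ft_force: [0.4, -0.2, -0.3]
finger_gap: 85.7
```

Open, with no force on the tool. I raise straight up.

Request:
servo_tool(commands=[1,0,-0.4,0,0,0,0,1,0,-1.0,0,0,0,0,1,0,-1.8,0,0,0,0,1,0,-2.6,0,0,0,0,1,0,-3.4,0,0,0,0])

```text
time_s: 9.37
ee_pos: [655.3, 15.9, 202.7]
tcp_rot: [-0.54, 0.54, -0.457, 0.457]
ft_force: [0.8, -0.9, 0.1]
finger_gap: 85.4
```

Request:
servo_tool(commands=[1,0,-0.4,0,0,0,0,1,0,-0.8,0,0,0,0,1,0,-1.0,0,0,0,0,1,0,-1.0,0,0,0,0,1,0,-1.0,0,0,0,0])

```text
time_s: 9.78
ee_pos: [655.5, 15.8, 240.8]
tcp_rot: [-0.54, 0.54, -0.457, 0.457]
ft_force: [-0.4, -0.4, -1.1]
finger_gap: 85.2
```

```bash
python3 - <<'E'
from h import *
im=robot.camera("wrist");cv2.imwrite("pics/w10.png",im[:,:,::-1])
print([( [round(float(v)) for v in d["position"]],round(d["score"],2)) for d in robot.search_frame("wrist","collet_rack_mid")])
im=robot.camera("scene");cv2.imwrite("pics/s10.png",cv2.resize(im[130:390,120:480,::-1],None,fx=2.2,fy=2.2))
for l in ["collet_rack_mid","bit_rack_mid","mat_mid"]:
  print([( [round(float(v)) for v in d["position"]],round(d["score"],2)) for d in robot.search_frame("scene",l)])
plan([(655,15.5,65)])
E
```

```text
[([652, 11, 45], 0.7), ([466, 349, 29], 0.68), ([779, 251, 45], 0.61), ([446, 8, 66], 0.39)]
[([808, 275, 35], 0.98), ([468, 364, 40], 0.85), ([306, -197, 31], 0.72), ([652, 12, 36], 0.64)]
[([516, -169, 86], 0.64)]
[]
units [ 0.005  4.384 -0.001] turn [ 0.013  0.    -0.003]
t 10.0833 p [655.254  15.708 240.372] gap 85.3887715374976 F [-0.317  0.607  0.026]
```

View pics/s10.png

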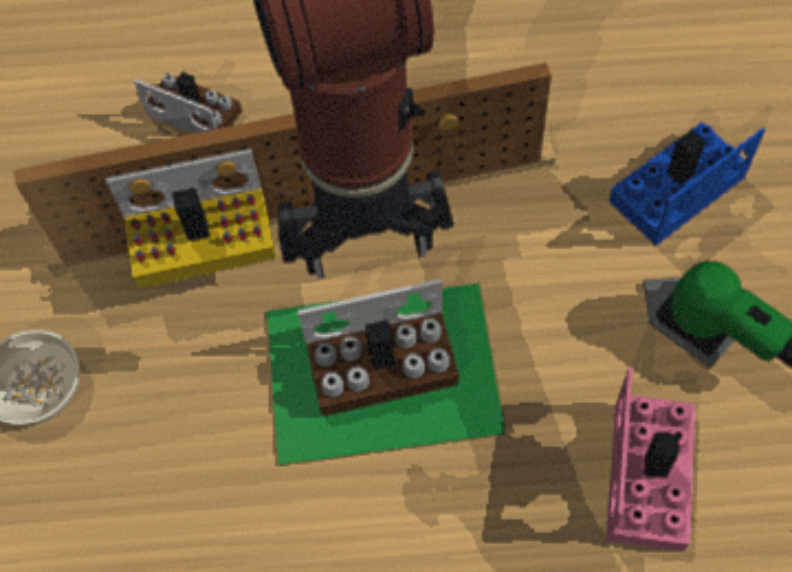

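View pics/w10.png

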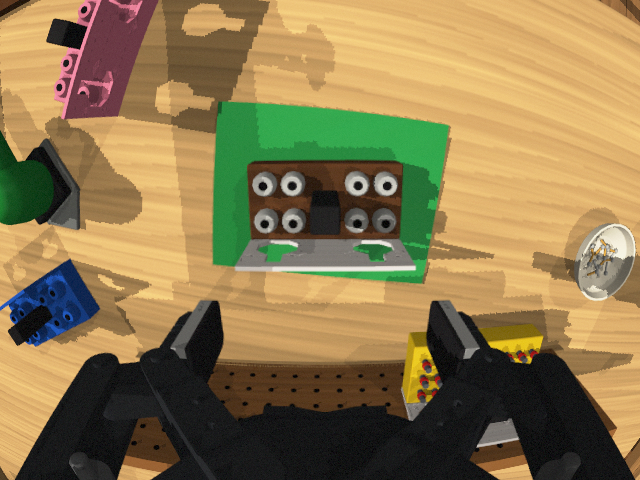

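The rack stands upright in the middle of the mat (scene crop at about (380,350)), the yellow rack hangs as before, and the gripper is clear.

```bash
python3 -c "
from rig import robot
print(robot.sign_off())"
```

```text
the job is handed in; nothing more can be done
None
```

I took the dark collet rack down and stood it upright in the middle of the green mat. I then handed the job in at about 10 s. The sign-off gives no verdict, so success rests on my own checks.

- **Taking it down:** I gripped the rack by its black post, slid it up about 33 mm and drew it forward about 33 mm off the studs. I lowered it until the wrist force reversed at contact, then opened the gripper and raised it clear.
- **Placement:** the networks put the rack at (652, 11–12). The mat's middle measured (654–656, 15–16), so it is within about 5 mm, against the 40 mm allowed. It looks upright and still in the last pictures; I did not measure its tilt.
- **Yellow rack:** it reads (516, -169, 86) now against (512, -169, 87) at the start, which is within the networks' 4 mm accuracy.
- **Disagreements:** the scene camera put the post about 9 mm lower in x than the top and wrist cameras. I weighted the other two and the grip came out fine. The small brown rack behind the panel, the blue one and the pink one also showed up as collet racks; I told them apart by colour, size and whether they were hanging.

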